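# Check a brake lever on a school project stand

## Task

Check the red brake lever (not the blue one): with the fingers shut, push it in with the outside of the fingers towards its black grip until it comes up against its stop, short of the bar, hold it there for a second, then back off clear of it so that it springs all the way out. Then push it in to the stop a second time in the same way and finish while still holding it there, so that the gap to the bar can be measured. Press firmly but do not force it, do not pinch or hook the lever or touch its grip bar, and leave the blue lever and the loose things on the bench alone.

Things in the scene. Friction and masses are not known exactly. Their poses are not given: they have to be found in the camera images.
- red_unit: Stand of the red lever; origin at bench level under the bar. x across the bar away from the lever, y along the bar to the pivot end, z up. Plywood base x -40 to 60, y -130 to 120 mm, fixed, 16 mm thick; white brackets 36 mm wide at y = 108 and -118 carry the bar (x = 0, 115 mm up). The lever lies at bar height on the -x side, its vertical pivot pin at x = -40, y = 65 mm. Below the lever nothing is over 24 mm high.
- red_grip: The fixed grip bar of the red unit with its lever clamp: 22 mm aluminium tube with a black rubber grip 32 mm across (38 mm at its end collars) from y = -108 to +19 mm; origin on the bar's axis, 115 mm above the bench, axes as red_unit. Must not be touched.
- red_blade: The red lever blade: 10 mm thick, 16 mm tall, 130 mm long with a 20 mm ball at its free end; origin on the pivot pin at mid-height (115 mm above the bench); it runs along its own -y, its own x points inward to the bar. Moves with the lever.
- red_press (a point): Point on the outer flat face of the red blade (the face away from the bar), at mid-height, 100 mm from the pivot pin: a good place to press. Axes as red_blade (x inward to the bar, y towards the pivot, z up).
- red_lever (a joint): Red lever: 0 = sprung fully out (blade 0.38 rad to the bar), 0.38 rad = in against its stop, blade parallel to the bar, 19 mm clear of the grip (16 at its collars). Turns anticlockwise from above as pressed. Spring at the press point: 2 N when out, 6 N just before the stop; 10 to 15 N holds it firmly, over 40 N is forcing it.
- blue_unit: A second stand, the same in every way but with a blue lever; origin and axes likewise. To be left alone.
- blue_lever (a joint): Angle of the blue lever, 0 = out. To be left alone.
- beaker_rim (a point): Centre of the mouth of a loose steel beaker, 68 mm across and 100 mm tall, standing to the right of the stands.
- driver_grip (a point): Handle of a loose green-handled screwdriver about 150 mm long lying flat on the robot's side between the stands, less than 35 mm high.
- cell_box: Loose white battery box, 60 x 45 x 30 mm, lying to the left of the stands; origin under its centre.

How it is judged:
On the way, in this order (a step that is already met when the one before it is completed fails the run):
1. red lever pressed in against its stop by the fingers and held (value of joint red_lever above 0.36 rad and contact force between the fingers and red_blade above 3 N), for 0.5 s.
2. fingers clear of the red lever, which has sprung fully out (value of joint red_lever below 0.03 rad and contact force between the fingers and red_blade below 0.2 N), for 0.2 s.
At the end, for the whole second after the job is handed in: After one full press and release, the fingers again hold the red lever in against its stop (joint above 0.36 of 0.38 rad, fingers pressing with more than 3 N), not touching the grip bar; blue lever out, loose things within 15 mm of where they were (all of step 1 and contact force between the fingers and red_grip below 0.5 N and value of joint blue_lever below 0.03 rad and distance of each of beaker_rim, driver_grip, cell_box from where it was at the start of the episode below 0.015 m); the arm keeps its last pose, push and grip.
It fails at once if red lever forced (over 40 N) (contact force between the fingers and red_blade above 40 N).
It fails at once if lever pinched or hooked: the fingers work it from around the blade or from the bar's side, not from outside it (contact force between the fingers and red_blade above 1 N and x of the grasp point in the frame of red_press above 0.001 m).
It fails at once if red grip bar touched (contact force between any of the fingers, the arm and red_grip above 2 N).
It fails at once if blue unit pushed or its lever worked (value of joint blue_lever above 0.05 rad or contact force between any of the fingers, the arm and blue_unit above 3 N).
It fails at once if a loose thing was moved or lifted (distance of any of beaker_rim, driver_grip, cell_box from where it was at the start of the episode above 0.03 m).
It also fails if it takes over 38 s, if anything falls off the work surface, if the arm or the gripper's body presses on something with over 40 N, if the wrist force passes 120 N, or if a joint passes its speed limit or range.

## Robot

A 7-joint arm with a two-finger parallel gripper is mounted at the origin on the work surface. World frame = base frame: x ahead of the robot, y to its left, z up, the work surface at z = 0. Lengths are in m, angles in rad, forces in N, time in s.
With the tool pointing down it reaches from about 0.4 to 0.875 m from the base axis. Payload 6.5 kg.
Tool frame: the origin (TCP) lies between the finger pads; the fingertips stand 17 mm ahead of it and the grasp point (between the pads) lies 2 mm behind it (robot.nose_length is the distance from the TCP to the fingertips, in m); x points along the fingers, y is the direction in which the jaws open and shut, and the axes are right-handed (so a half turn about x gives the same grasp; the last joint's range is limited). The gripper opens to 85 mm and grips with 20 to 120 N. Pads are 22 mm wide; open, the fingers measure 114 mm over their backs; the gripper's body (76 mm by 85 mm) begins 54 mm behind the grasp point. The pads swing forward as they close: fully open they stand 13 mm farther back than shut.
Start: joints at [-1.317, 0.536, -0.004, 1.538, 0.003, 1.067, -0.071], TCP at [0.204, 0.617, 0.224] pointing down, gripper open.
Joint ranges: [-2.7, 2.7], [-0.37, 2.16], [-1.27, 1.26], [0.24, 2.4], [-1.31, 4.45], [0.19, 1.91], [-2.76, 2.76]. Speed limits (rad/s): [2.39, 2.39, 3.14, 3.14, 3.14, 3.14, 3.14].

## Interface

Orientations are given as [roll, pitch, yaw] about the fixed x, y, z axes, in that order (R = Rz(yaw) Ry(pitch) Rx(roll)).
In Python, from plant import robot, camera, get_calibration, models gives the robot as it stands.
- The arm moves only by the tool move_arm, never from a script. Its argument "commands" is a list of rows, each an object with "offset": the shift along the tool's x, y, z as a fraction of full scale, a list of three; "dr": the turn, a rotation vector about the tool's x, y, z as a fraction of full scale, a list of three; "claw": the opening, from 0 (shut) to 1 (fully open). A call has 1 to 12 rows; each row shifts and turns the commanded pose from where the row before left it, along the tool's axes as they then stand; what a row does not reach is not made up. Full scale, the value 1, is 40 mm for a shift and 0.5 rad for a turn. A row lasts 1/10 s, in which the tool goes at most 50 mm and 8.59 degrees, less where a joint would pass 70% of its speed; a pose out of reach is approached as far as the arm can. A call with a number of a shift or a turn outside -1 to 1 is refused whole. A call with a gripper value outside its range is refused whole. The fingers move at their own pace and stop on an object; the grip force is fixed at half the most. Time passes only in rows, so rows that do not move let the fingers close. It gives the time, the measured TCP pose, the force and the opening at its end, in the units of the state.
- robot.get_obs(): the state, without advancing time (a new reading comes with each control period).
- camera(name): name is "scene" or "top" or "wrist"; returns the picture (384x512x3 uint8, blue, green, red); there is no depth.
- get_calibration(name): a dict with "fx", "fy", "cx", "cy" (pixels), "k1" (the pictures are not rectified: a ray, as slopes to the right and down, at radius r is drawn at 1 + k1 r^2 times it, then the intrinsics apply), "rvec" (rotation vector, rad) and "tvec" (3), from world to camera coordinates, as OpenCV has them; the wrist camera has in their place "T_tool_cam" (4x4, takes a point from camera to tool coordinates, whose origin is the TCP and whose axes are the tool frame's). Camera axes: x right, y down, z forward; pixel columns grow to the right and rows downward; lengths in m; the calibration is good to about 2 mm. A picture is of the moment at which its call begins: read the wrist's pose just before it. get_calibration takes no time and is no camera call.
- robot.close_job(): hands the job in, once; it reports no verdict.
Trained networks look in the newest picture that a camera, given by its name, has taken for a name from the list of things; names that differ only in an ending like _2 or _b are one class to them, and where a whole thing is asked for, a point or a joint stands for the part that bears it (a point fixed in the world has none). Each returns a list of dicts, best first, with "score" (0 to 1); they miss things now and then, are a little off and sometimes report something else, mostly with a low value. They report only what shows in the picture. A call takes as long as a camera call.
- models.look_for(camera, target): "rect" ([left, top, right, bottom] in pixels, round what is visible of it).
- models.cut_out(camera, target): "mask" (384x512 bool, what is visible of it) and "rect" ([left, top, right, bottom] in pixels, round what is visible of it).
- models.mark_of(camera, target): "position" ([column, row] in pixels: a listed point, or the origin of a listed thing).
The state is a dict: "clock": time; "q": joint angles; "joint_vel": joint speeds; "joint_efforts": joint torques, N m; "eef_pos": TCP position; "tool_rot": TCP orientation; "force": force on the tool from outside, world axes, zero at the start; "wrist_torque": the same for the moment, N m; "opening": opening from 0.0 (shut) to 1.0 (fully open).
Only numpy, scipy, OpenCV 4.12 (cv2) and the standard library are available. Lean on these libraries where they do the work, as an engineer would, in place of code of your own. Each camera call takes 0.05 s, during which the arm holds its last target.

## Working session

There is one attempt and no reset: what is moved stays moved. The work goes in short steps, Python scripts to look and compute and a tool call to move; the robot and the scene stay as the last step left them, time stands still between calls to the robot, and variables do not carry over. Pictures are saved under pics/ and viewed, and the job is handed in when it is done.

Besides the shell and the picture viewer there is one more tool, called after ">>>" by a JSON object that holds its "fn" and its "kwargs", one argument or row to a line. move_arm: Moves the arm, as the interface text tells. Its arguments: {"type":"object","properties":{"commands":{"type":"array","items":{"type":"object","properties":{"offset":{"type":"array","items":{"type":"number","minimum":-1,"maximum":1}},"dr":{"type":"array","items":{"type":"number","minimum":-1,"maximum":1}},"claw":{"type":"number"}}}}},"required":["commands"]}

```bash
mkdir -p pics; ls; python3 - <<'E'
from plant import robot, camera, get_calibration, models
import cv2
o=robot.get_obs(); print({k:(o[k]) for k in('clock','eef_pos','tool_rot','force','opening')}, robot.nose_length)
for n in('scene','top'):
    cv2.imwrite(f'pics/{n}0.png',camera(n)); c=get_calibration(n); print(n,c)
    for t in('red_unit','red_grip','red_blade','red_press','blue_unit','beaker_rim','driver_grip','cell_box'):
        r=models.mark_of(n,t); print(t,[(x['position'],round(x['score'],2)) for x in r[:3]])
print(robot.get_obs()['clock'])
E
```

```text
pics
{'clock': 0.0, 'eef_pos': array([0.20411218, 0.61642005, 0.22268722]), 'tool_rot': array([-1.50837743,  1.56899917, -1.82805202]), 'force': array([0.00723509, 0.80008254, 0.70586588]), 'opening': 0.9992244044939618} 0.017
scene {'fx': 455.9881144362893, 'fy': 455.9881144362893, 'cx': 258.67850573699405, 'cy': 193.0717323380334, 'k1': -0.045908687103084066, 'rvec': array([ 1.72775144,  2.0700195 , -0.64918122]), 'tvec': array([ 0.08673745, -0.37444907,  1.60885324])}
red_unit [([313.3, 232.1], 0.77)]
red_grip [([314.4, 213.9], 0.81), ([303.0, 183.6], 0.43)]
red_blade [([336.7, 199.4], 0.71)]
red_press []
blue_unit [([194.5, 219.9], 0.75), ([301.8, 184.4], 0.17)]
beaker_rim [([114.3, 156.0], 0.77), ([261.3, 184.8], 0.31)]
driver_grip [([263.4, 182.6], 0.5)]
cell_box [([408.0, 232.2], 0.61)]
top {'fx': 351.823939254239, 'fy': 351.823939254239, 'cx': 256.83703543986167, 'cy': 190.5897093413909, 'k1': 0.01925764982747649, 'rvec': array([ 2.21888975, -2.173581  ,  0.04015452]), 'tvec': array([-0.00566804,  0.527973  ,  1.00304208])}
red_unit [([202.7, 176.6], 0.73)]
red_grip [([195.0, 172.3], 0.72)]
red_blade [([173.9, 195.1], 0.52)]
red_press []
blue_unit [([315.7, 174.3], 0.97), ([208.8, 202.2], 0.67), ([261.0, 225.1], 0.4)]
beaker_rim [([423.3, 212.1], 0.79)]
driver_grip [([202.6, 179.3], 0.71), ([263.1, 224.0], 0.59)]
cell_box [([109.8, 196.2], 0.96)]
0.9
```

View pics/scene0.png

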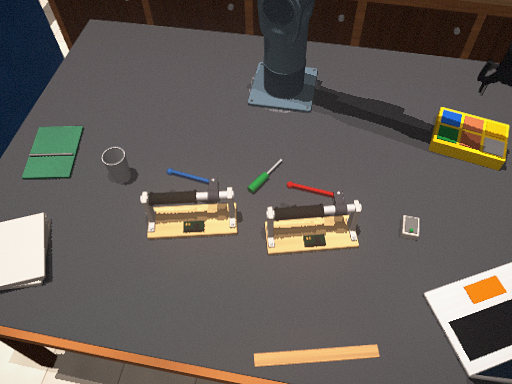

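View pics/top0.png

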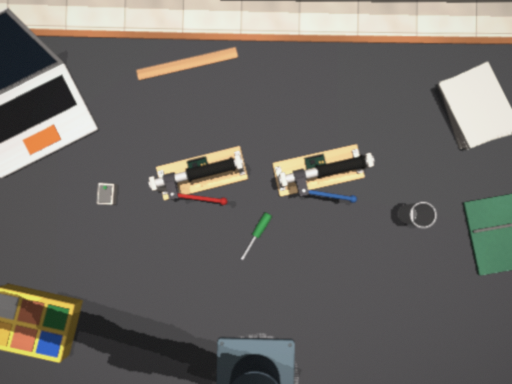

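The red lever faces the robot, with its ball at about (224,202) in top and (290,185) in scene. I'll zoom in to pick out points.

```bash
python3 - <<'E'
import cv2
a=cv2.imread('pics/top0.png')[140:215,140:255]; cv2.imwrite('pics/topz.png',cv2.resize(a,None,fx=6.5,fy=6.5,interpolation=cv2.INTER_CUBIC))
a=cv2.imread('pics/scene0.png')[170:260,255:370]; cv2.imwrite('pics/scz.png',cv2.resize(a,None,fx=6.5,fy=6.5,interpolation=cv2.INTER_CUBIC))
E
```

```text
(no output)
```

View pics/topz.png

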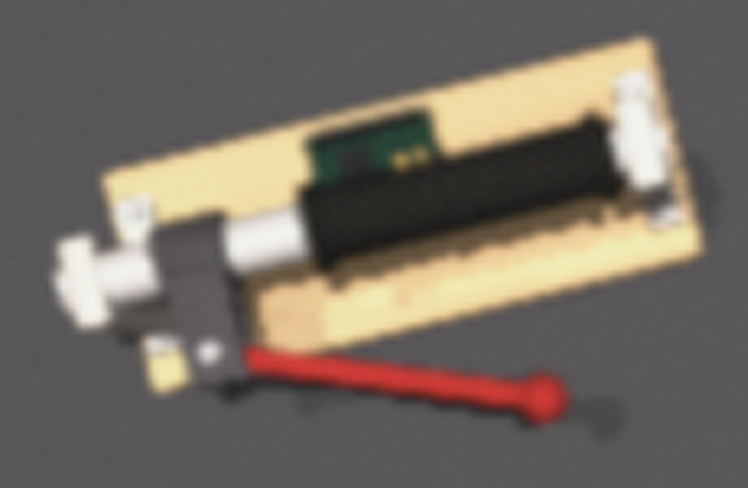

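View pics/scz.png

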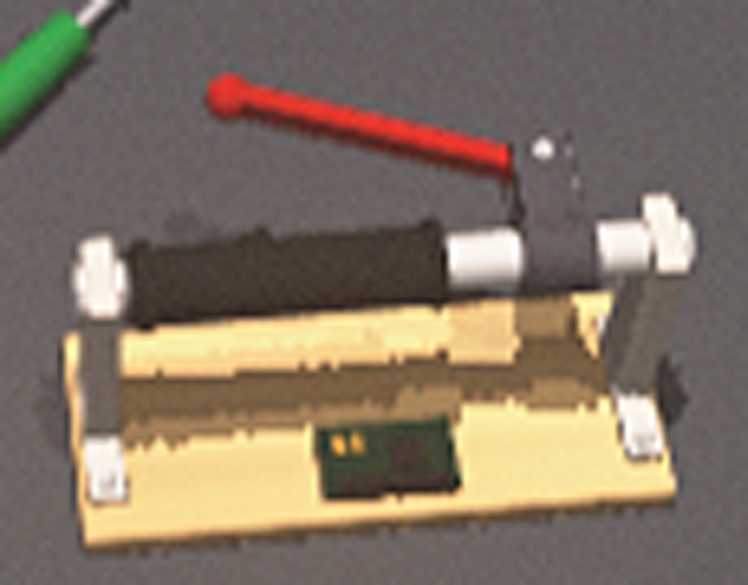

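```bash
cat > h.py <<'E'
import numpy as np,cv2
from plant import robot,get_calibration
from scipy.spatial.transform import Rotation as R
def proj(n,P):
    c=get_calibration(n); X=R.from_rotvec(c['rvec']).apply(np.atleast_2d(P))+c['tvec']
    s=X[:,:2]/X[:,2:]; s=s*(1+c['k1']*(s**2).sum(1,keepdims=True)); return s*[c['fx'],c['fy']]+[c['cx'],c['cy']]
def lever(q,d,off=0,z=.115): # point d from pivot along blade, off along own x; unit frame
    t=q-.38; return np.array([-.04+d*np.sin(t)+off*np.cos(t), .065-d*np.cos(t)+off*np.sin(t), z])
def U(p,P):
    x,y,w=p; P=np.atleast_2d(P); c,s=np.cos(w),np.sin(w)
    return np.c_[x+c*P[:,0]-s*P[:,1], y+s*P[:,0]+c*P[:,1], P[:,2]]
E
python3 - <<'E'
from h import *
from scipy.optimize import least_squares
z=lambda u,v,ox,oy:(u/6.5+ox-.42,v/6.5+oy-.42)
T=[((.06,.12,.016),(104,178)),((.06,-.13,.016),(650,40)),((-.04,-.13,.016),(702,250)),(lever(0,.13),(546,398)),((0,.019,.115),(308,222)),(lever(0,0,z=.13),(210,352))]
S=[((.06,-.13,.016),(84,534)),((.06,.12,.016),(674,488)),((-.04,-.13,.016),(68,335)),(lever(0,.13),(228,96)),(lever(0,0,z=.13),(543,148)),((0,.019,.115),(447,264))]
PT=np.array([z(*b,140,140) for a,b in T]);PS=np.array([z(*b,255,170) for a,b in S])
AT=np.array([a for a,b in T]);AS=np.array([a for a,b in S])
f=lambda p,w=(1,1):np.r_[w[0]*(proj('top',U(p,AT))-PT).ravel(),w[1]*(proj('scene',U(p,AS))-PS).ravel()]
for w in((1,1),(1,0),(0,1)):
    r=least_squares(f,[.57,.15,.24],args=(w,),loss='soft_l1'); print(w,r.x.round(4),r.cost)
    if w==(1,1): p=r.x; print(r.fun.reshape(-1,2).round(1))
np.save('p.npy',p)
print('ball',U(p,lever(0,.13)),'pivot',U(p,lever(0,0)),'press out',U(p,lever(0,.1,-.005)),'in',U(p,lever(.38,.1,-.005)))
E
```

```text
(1, 1) [0.5652 0.1679 0.2682] 3.0023135816700877
[[-0.5 -0.5]
 [-0.3 -0.4]
 [ 0.2  0.8]
 [-0.3  0.1]
 [ 0.1  1.3]
 [ 0.2  0.4]
 [ 0.   1. ]
 [ 0.8  0.4]
 [-0.9 -0.3]
 [ 0.1  0.2]
 [-0.2  0.4]
 [-0.8 -0.2]]
(1, 0) [0.566  0.1677 0.2692] 1.2513036216962157
(0, 1) [0.5643 0.1682 0.2662] 1.317106329364347
ball [[0.49490934 0.09081638 0.115     ]] pivot [[0.50941746 0.22000428 0.115     ]] press out [[0.4932886  0.12118698 0.115     ]] in [[0.53109252 0.12225362 0.115     ]]
```

```bash
cat >> h.py <<'E'
p=np.load('p.npy') if __import__('os').path.exists('p.npy') else None
def tool():
    o=robot.get_obs(); return o,np.array(o['eef_pos']),R.from_euler('xyz',o['tool_rot']).as_matrix()
def plan(goal,yawz,verbose=1):
    # goal world TCP; yawz: desired tool z dir along unit x rotated? 
    o,t,M=tool(); print('t',o['clock'],'tcp',t.round(4),'F',np.round(o['force'],1),'open',round(o['opening'],3)); print(M.round(3))
    Rt=R.from_euler('z',yawz)
    for name,M2 in(('z->+x',np.c_[[0,0,-1],Rt.apply([0,1,0]) ,Rt.apply([1,0,0])]),('z->-x',np.c_[[0,0,-1],Rt.apply([0,-1,0]),Rt.apply([-1,0,0])]),('y->+x',np.c_[[0,0,-1],Rt.apply([1,0,0]),Rt.apply([0,-1,0])]),('y->-x',np.c_[[0,0,-1],Rt.apply([-1,0,0]),Rt.apply([0,1,0])])):
        rv=R.from_matrix(M.T@M2).as_rotvec(); print(name,np.linalg.det(M2).round(1),'rot tool',rv.round(3),'/0.5',(rv/.5).round(2))
    d=M.T@(np.array(goal)-t); print('shift tool mm',(d*1e3).round(1),'/40',(d/.04).round(2))
E
python3 - <<'E'
from h import *
plan(U(p,lever(0,.1,-.05,z=.19))[0],p[2])
print(U(p,lever(0,.1,-.05)),robot.get_obs()['q'])
E
```

```text
t 0.9 tcp [0.2044 0.617  0.2236] F [ 0.  -0.2  0.6] open 0.997
[[ 0.     0.314  0.949]
 [ 0.     0.949 -0.314]
 [-1.     0.     0.   ]]
z->+x 1.0 rot tool [-0.588  0.    -0.   ] /0.5 [-1.18  0.   -0.  ]
z->-x 1.0 rot tool [ 2.554 -0.    -0.   ] /0.5 [ 5.11 -0.   -0.  ]
y->+x 1.0 rot tool [ 0.983  0.    -0.   ] /0.5 [ 1.97  0.   -0.  ]
y->-x 1.0 rot tool [-2.159  0.     0.   ] /0.5 [-4.32  0.    0.  ]
shift tool mm [  33.6 -389.2  386.1] /40 [ 0.84 -9.73  9.65]
[[0.44856971 0.12620902 0.115     ]] [-1.31717487  0.53636477 -0.00440909  1.53792685  0.00262887  1.06727927
 -0.07117963]
```

>>> {"fn": "move_arm", "kwargs": {
  "commands": [
    {"offset": [0, -0.4, 0.4], "dr": [0, 0, 0], "claw": 0},
    {"offset": [0, -0.7, 0.7], "dr": [0, 0, 0], "claw": 0},
    {"offset": [0, -0.7, 0.7], "dr": [0, 0, 0], "claw": 0},
    {"offset": [0, -0.7, 0.7], "dr": [0, 0, 0], "claw": 0},
    {"offset": [0, -0.7, 0.7], "dr": [0, 0, 0], "claw": 0},
    {"offset": [0, -0.7, 0.7], "dr": [0, 0, 0], "claw": 0},
    {"offset": [0, -0.7, 0.7], "dr": [0, 0, 0], "claw": 0},
    {"offset": [0, -0.7, 0.7], "dr": [0, 0, 0], "claw": 0},
    {"offset": [0, -0.7, 0.7], "dr": [0, 0, 0], "claw": 0},
    {"offset": [0, -0.7, 0.7], "dr": [0, 0, 0], "claw": 0},
    {"offset": [0, -0.7, 0.7], "dr": [0, 0, 0], "claw": 0},
    {"offset": [0, -0.7, 0.7], "dr": [0, 0, 0], "claw": 0}
  ]
}}

```text
clock: 2.1
eef_pos: [0.4107, 0.2062, 0.2239]
tool_rot: [1.002, 1.57, 0.682]
force: [0.3, 0.2, -0.4]
opening: 0.0
```

>>> {"fn": "move_arm", "kwargs": {
  "commands": [
    {"offset": [0, 0, 0], "dr": [-0.2, 0, 0], "claw": 0},
    {"offset": [0, 0, 0], "dr": [-0.2, 0, 0], "claw": 0},
    {"offset": [0, 0, 0], "dr": [-0.2, 0, 0], "claw": 0},
    {"offset": [0, 0, 0], "dr": [-0.2, 0, 0], "claw": 0},
    {"offset": [0, 0, 0], "dr": [-0.2, 0, 0], "claw": 0},
    {"offset": [0, 0, 0], "dr": [-0.18, 0, 0], "claw": 0},
    {"offset": [0, 0, 0], "dr": [0, 0, 0], "claw": 0}
  ]
}}

```text
clock: 2.8
eef_pos: [0.4102, 0.2076, 0.2238]
tool_rot: [0.475, 1.57, 0.746]
force: [0.5, -0.1, 0.2]
opening: 0.002
```

```bash
python3 - <<'E'
from h import *
plan(U(p,lever(0,.1,-.05,z=.105))[0],p[2])
E
```

```text
t 2.8 tcp [0.4102 0.2076 0.2238] F [ 0.5 -0.1  0.2] open 0.002
[[ 0.    -0.268  0.964]
 [ 0.     0.964  0.268]
 [-1.     0.     0.   ]]
z->+x 1.0 rot tool [ 0.003  0.    -0.   ] /0.5 [ 0.01  0.   -0.  ]
z->-x 1.0 rot tool [-3.139e+00  0.000e+00  1.000e-03] /0.5 [-6.28  0.    0.  ]
y->+x 1.0 rot tool [ 1.574  0.    -0.   ] /0.5 [ 3.15  0.   -0.  ]
y->-x 1.0 rot tool [-1.568  0.     0.   ] /0.5 [-3.14  0.    0.  ]
shift tool mm [118.8 -88.8  15.2] /40 [ 2.97 -2.22  0.38]
```

>>> {"fn": "move_arm", "kwargs": {
  "commands": [
    {"offset": [0, -0.55, 0], "dr": [0, 0, 0], "claw": 0},
    {"offset": [0, -0.55, 0], "dr": [0, 0, 0], "claw": 0},
    {"offset": [0, -0.55, 0], "dr": [0, 0, 0], "claw": 0},
    {"offset": [0, -0.55, 0], "dr": [0, 0, 0], "claw": 0},
    {"offset": [0.5, 0, 0], "dr": [0, 0, 0], "claw": 0},
    {"offset": [0.6, 0, 0], "dr": [0, 0, 0], "claw": 0},
    {"offset": [0.6, 0, 0], "dr": [0, 0, 0], "claw": 0},
    {"offset": [0.6, 0, 0], "dr": [0, 0, 0], "claw": 0},
    {"offset": [0.5, 0, 0], "dr": [0, 0, 0], "claw": 0},
    {"offset": [0.15, 0, 0.2], "dr": [0, 0, 0], "claw": 0},
    {"offset": [0, 0, 0], "dr": [0, 0, 0], "claw": 0}
  ]
}}

```text
clock: 3.9
eef_pos: [0.4424, 0.1253, 0.1054]
tool_rot: [-0.567, 1.57, -0.298]
force: [0.4, 0.3, 0.7]
opening: 0.002
```

```bash
python3 - <<'E'
from h import *
from plant import camera,models
plan(U(p,lever(0,.1,-.02,z=.105))[0],p[2])
for n in('scene','top','wrist'):
    a=camera(n)
    if n=='scene': a=a[130:250,230:380]
    if n=='top': a=a[130:240,140:280]
    cv2.imwrite(f'pics/{n}1.png',cv2.resize(a,None,fx=4.5,fy=4.5,interpolation=3) if n!='wrist' else a)
E
```

```text
t 3.9 tcp [0.4424 0.1253 0.1054] F [0.4 0.3 0.7] open 0.002
[[ 0.    -0.266  0.964]
 [-0.     0.964  0.266]
 [-1.    -0.     0.   ]]
z->+x 1.0 rot tool [0.001 0.    0.   ] /0.5 [0. 0. 0.]
z->-x 1.0 rot tool [-3.141 -0.     0.   ] /0.5 [-6.28 -0.    0.  ]
y->+x 1.0 rot tool [ 1.572  0.    -0.   ] /0.5 [ 3.14  0.   -0.  ]
y->-x 1.0 rot tool [-1.57  0.    0.  ] /0.5 [-3.14  0.    0.  ]
shift tool mm [  0.5 -11.9  34.1] /40 [ 0.01 -0.3   0.85]
```

View pics/scene1.png

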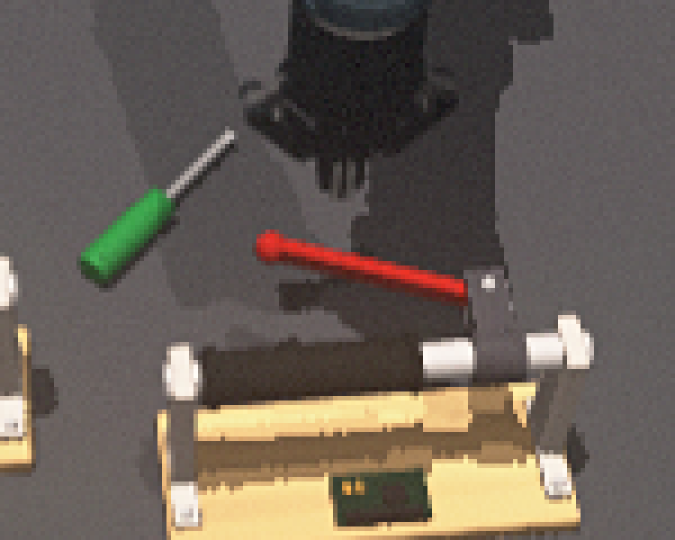

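View pics/wrist1.png

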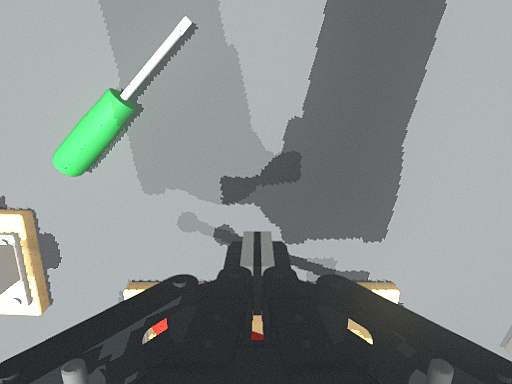

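>>> {"fn": "move_arm", "kwargs": {
  "commands": [
    {"offset": [0, -0.2, 0.3], "dr": [0, 0, 0], "claw": 0},
    {"offset": [0, 0, 0.3], "dr": [0, 0, 0], "claw": 0},
    {"offset": [0, 0, 0.15], "dr": [0, 0, 0], "claw": 0},
    {"offset": [0, 0, 0.1], "dr": [0, 0, 0], "claw": 0},
    {"offset": [0, 0, 0.1], "dr": [0, 0, 0], "claw": 0},
    {"offset": [0, 0, 0.1], "dr": [0, 0, 0], "claw": 0},
    {"offset": [0, 0, 0.1], "dr": [0, 0, 0], "claw": 0},
    {"offset": [0, 0, 0], "dr": [0, 0, 0], "claw": 0}
  ]
}}

```text
clock: 4.85
eef_pos: [0.4872, 0.1291, 0.1052]
tool_rot: [-2.975, 1.569, -2.705]
force: [-2.8, -0.1, -0.5]
opening: -0.0
```

```bash
cat >> h.py <<'E'
def st():
    o,t,M=tool(); c,s=np.cos(p[2]),np.sin(p[2]); d=t[:2]-p[:2]; f=o['force']
    print('t',o['clock'],'unit xy mm',(np.array([c*d[0]+s*d[1],-s*d[0]+c*d[1]])*1e3).round(1),'z',t[2].round(4),'F unit',np.round([c*f[0]+s*f[1],-s*f[0]+c*f[1],f[2]],2))
E
python3 -c "
from h import *
st()"
```

```text
t 4.85 unit xy mm [-85.5 -16.7] z 0.1052 F unit [-2.76  0.67 -0.46]
```

>>> {"fn": "move_arm", "kwargs": {
  "commands": [
    {"offset": [0, -0.1, 0.1], "dr": [0, 0, 0], "claw": 0},
    {"offset": [0, 0, 0.1], "dr": [0, 0, 0], "claw": 0},
    {"offset": [0, 0, 0.1], "dr": [0, 0, 0], "claw": 0},
    {"offset": [0, 0, 0.1], "dr": [0, 0, 0], "claw": 0},
    {"offset": [0, 0, 0.1], "dr": [0, 0, 0], "claw": 0},
    {"offset": [0, 0, 0], "dr": [0, 0, 0], "claw": 0}
  ]
}}

```text
clock: 5.45
eef_pos: [0.508, 0.1296, 0.1053]
tool_rot: [-2.513, 1.568, -2.244]
force: [-3.9, -3.8, 1.4]
opening: 0.0
```

```bash
python3 -c "
from h import *
st()"
```

```text
t 5.45 unit xy mm [-65.4 -21.8] z 0.1053 F unit [-4.83 -2.67  1.35]
```

Spring force is as expected (about 5 N), and roughly 8–9 mm is left. I'll continue in 2 mm and then 1 mm steps.

>>> {"fn": "move_arm", "kwargs": {
  "commands": [
    {"offset": [0, 0, 0.05], "dr": [0, 0, 0], "claw": 0},
    {"offset": [0, 0, 0.05], "dr": [0, 0, 0], "claw": 0},
    {"offset": [0, 0, 0.05], "dr": [0, 0, 0], "claw": 0},
    {"offset": [0, 0, 0], "dr": [0, 0, 0], "claw": 0}
  ]
}}

```text
clock: 5.85
eef_pos: [0.5134, 0.1306, 0.1053]
tool_rot: [-2.534, 1.568, -2.265]
force: [-4.6, -5.4, 1.7]
opening: 0.001
```

```bash
python3 -c "
from h import *
st()"
```

```text
t 5.85 unit xy mm [-59.8 -22.2] z 0.1053 F unit [-5.88 -4.02  1.74]
```

>>> {"fn": "move_arm", "kwargs": {
  "commands": [
    {"offset": [0, 0, 0.03], "dr": [0, 0, 0], "claw": 0},
    {"offset": [0, 0, 0.03], "dr": [0, 0, 0], "claw": 0},
    {"offset": [0, 0, 0], "dr": [0, 0, 0], "claw": 0}
  ]
}}

```text
clock: 6.15
eef_pos: [0.5156, 0.131, 0.1053]
tool_rot: [-2.532, 1.567, -2.263]
force: [-4.4, -6.5, 2.0]
opening: 0.0
```

```bash
python3 -c "
from h import *
st()"
```

```text
t 6.15 unit xy mm [-57.7 -22.4] z 0.1053 F unit [-5.95 -5.09  1.99]
```

>>> {"fn": "move_arm", "kwargs": {
  "commands": [
    {"offset": [0, -0.04, 0.03], "dr": [0, 0, 0], "claw": 0},
    {"offset": [0, -0.04, 0.03], "dr": [0, 0, 0], "claw": 0},
    {"offset": [0, 0, 0], "dr": [0, 0, 0], "claw": 0}
  ]
}}

```text
clock: 6.45
eef_pos: [0.5181, 0.1312, 0.1053]
tool_rot: [2.847, 1.568, 3.118]
force: [-6.3, -0.1, 1.6]
opening: 0.001
```

```bash
python3 -c "
from h import *
st()"
```

```text
t 6.45 unit xy mm [-55.2 -22.9] z 0.1053 F unit [-6.12  1.58  1.57]
```

>>> {"fn": "move_arm", "kwargs": {
  "commands": [
    {"offset": [0, 0, 0.03], "dr": [0, 0, 0], "claw": 0},
    {"offset": [0, 0, 0.03], "dr": [0, 0, 0], "claw": 0},
    {"offset": [0, 0, 0], "dr": [0, 0, 0], "claw": 0}
  ]
}}

```text
clock: 6.75
eef_pos: [0.5184, 0.1312, 0.1051]
tool_rot: [3.026, 1.564, -2.987]
force: [-12.5, -0.8, 7.9]
opening: -0.002
```

```bash
python3 -c "
from h import *
st()
from plant import camera
cv2.imwrite('pics/top2.png',cv2.resize(camera('top')[130:240,140:280],None,fx=5,fy=5,interpolation=3))
cv2.imwrite('pics/scene2.png',cv2.resize(camera('scene')[140:250,250:380],None,fx=5,fy=5,interpolation=3))
"
```

```text
t 6.75 unit xy mm [-54.9 -23. ] z 0.1051 F unit [-12.24   2.52   7.88]
```

View pics/scene2.png

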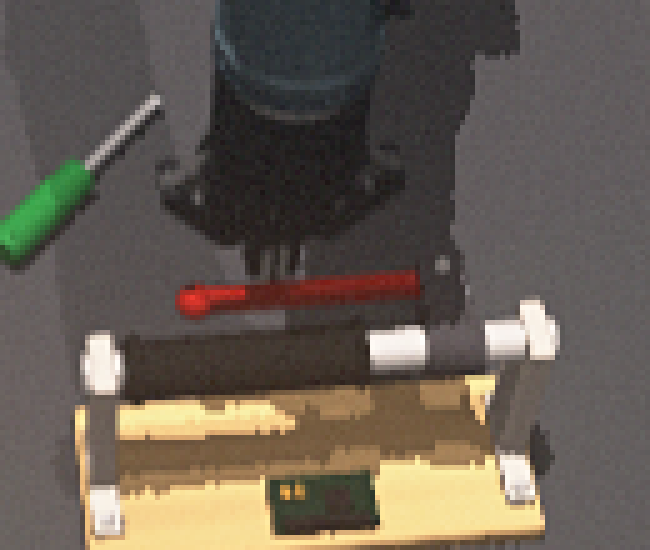

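View pics/top2.png

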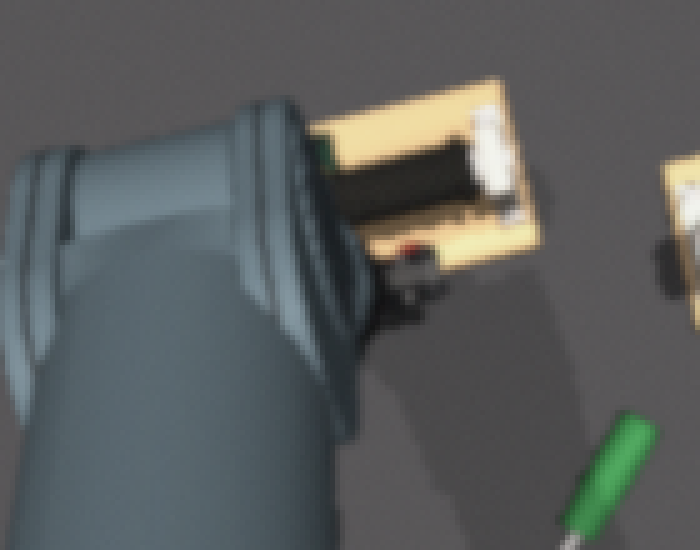

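The lever is against its stop: motion stalled at unit x = -54.9 mm, the force stepped from 6 to 12 N, and the blade is parallel to the bar. Now I hold for a second.

>>> {"fn": "move_arm", "kwargs": {
  "commands": [
    {"offset": [0, 0, 0], "dr": [0, 0, 0], "claw": 0},
    {"offset": [0, 0, 0], "dr": [0, 0, 0], "claw": 0},
    {"offset": [0, 0, 0], "dr": [0, 0, 0], "claw": 0},
    {"offset": [0, 0, 0], "dr": [0, 0, 0], "claw": 0},
    {"offset": [0, 0, 0], "dr": [0, 0, 0], "claw": 0},
    {"offset": [0, 0, 0], "dr": [0, 0, 0], "claw": 0},
    {"offset": [0, 0, 0], "dr": [0, 0, 0], "claw": 0},
    {"offset": [0, 0, 0], "dr": [0, 0, 0], "claw": 0},
    {"offset": [0, 0, 0], "dr": [0, 0, 0], "claw": 0},
    {"offset": [0, 0, 0], "dr": [0, 0, 0], "claw": 0}
  ]
}}

```text
clock: 7.85
eef_pos: [0.5184, 0.1312, 0.1052]
tool_rot: [3.022, 1.564, -2.991]
force: [-11.8, -1.7, 7.7]
opening: -0.001
```

>>> {"fn": "move_arm", "kwargs": {
  "commands": [
    {"offset": [0, 0, -0.1], "dr": [0, 0, 0], "claw": 0},
    {"offset": [0, 0, -0.2], "dr": [0, 0, 0], "claw": 0},
    {"offset": [0, 0, -0.2], "dr": [0, 0, 0], "claw": 0},
    {"offset": [0, 0, -0.2], "dr": [0, 0, 0], "claw": 0},
    {"offset": [0, 0, -0.3], "dr": [0, 0, 0], "claw": 0},
    {"offset": [0, 0, -0.3], "dr": [0, 0, 0], "claw": 0},
    {"offset": [0, 0, 0], "dr": [0, 0, 0], "claw": 0},
    {"offset": [0, 0, 0], "dr": [0, 0, 0], "claw": 0},
    {"offset": [0, 0, 0], "dr": [0, 0, 0], "claw": 0},
    {"offset": [0, 0, 0], "dr": [0, 0, 0], "claw": 0}
  ]
}}

```text
clock: 8.85
eef_pos: [0.4723, 0.1176, 0.1058]
tool_rot: [-0.135, 1.57, 0.135]
force: [-0.2, -0.4, -0.5]
opening: -0.002
```

```bash
python3 -c "
from h import *
st()
from plant import camera
cv2.imwrite('pics/scene3.png',cv2.resize(camera('scene')[140:250,250:380],None,fx=5,fy=5,interpolation=3))
"
```

```text
t 8.85 unit xy mm [-102.9  -23.9] z 0.1058 F unit [-0.27 -0.39 -0.47]
```

View pics/scene3.png

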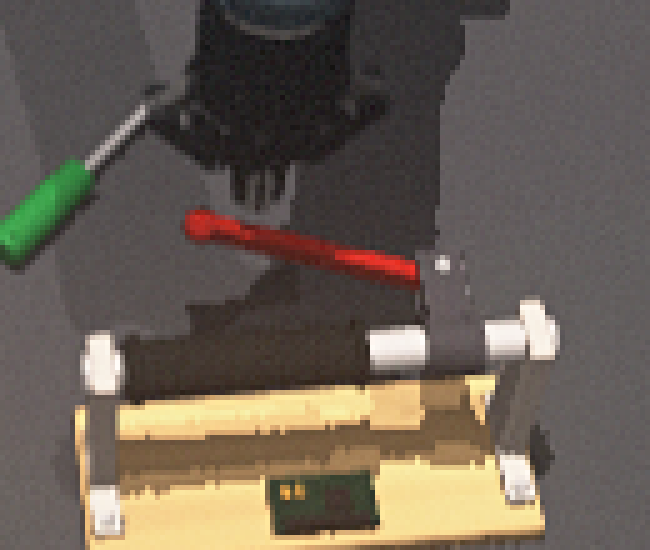

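Fingers are clear and the lever is fully out, with its ball back in the starting place and force near 0. Second press.

>>> {"fn": "move_arm", "kwargs": {
  "commands": [
    {"offset": [0, 0, 0.2], "dr": [0, 0, 0], "claw": 0},
    {"offset": [0, 0, 0.2], "dr": [0, 0, 0], "claw": 0},
    {"offset": [0, -0.02, 0.1], "dr": [0, 0, 0], "claw": 0},
    {"offset": [0, -0.02, 0.1], "dr": [0, 0, 0], "claw": 0},
    {"offset": [0, -0.02, 0.1], "dr": [0, 0, 0], "claw": 0},
    {"offset": [0, -0.02, 0.1], "dr": [0, 0, 0], "claw": 0},
    {"offset": [0, -0.02, 0.1], "dr": [0, 0, 0], "claw": 0},
    {"offset": [0, -0.02, 0.1], "dr": [0, 0, 0], "claw": 0},
    {"offset": [0, -0.02, 0.1], "dr": [0, 0, 0], "claw": 0},
    {"offset": [0, 0, 0.05], "dr": [0, 0, 0], "claw": 0},
    {"offset": [0, 0, 0], "dr": [0, 0, 0], "claw": 0}
  ]
}}

```text
clock: 10.0
eef_pos: [0.5168, 0.1237, 0.1053]
tool_rot: [-2.925, 1.569, -2.656]
force: [-5.7, -3.4, 2.3]
opening: -0.002
```

```bash
python3 -c "
from h import *
st()"
```

```text
t 10.0 unit xy mm [-58.4 -29.8] z 0.1053 F unit [-6.39 -1.81  2.26]
```

>>> {"fn": "move_arm", "kwargs": {
  "commands": [
    {"offset": [0, -0.02, 0.03], "dr": [0, 0, 0], "claw": 0},
    {"offset": [0, -0.02, 0.03], "dr": [0, 0, 0], "claw": 0},
    {"offset": [0, 0, 0.03], "dr": [0, 0, 0], "claw": 0},
    {"offset": [0, 0, 0.03], "dr": [0, 0, 0], "claw": 0},
    {"offset": [0, 0, 0], "dr": [0, 0, 0], "claw": 0}
  ]
}}

```text
clock: 10.5
eef_pos: [0.5202, 0.1242, 0.1052]
tool_rot: [2.969, 1.566, -3.043]
force: [-9.1, -1.2, 5.4]
opening: -0.002
```

```bash
python3 -c "
from h import *
st()"
```

```text
t 10.5 unit xy mm [-54.9 -30.2] z 0.1052 F unit [-9.15  1.22  5.39]
```

At the stop again (-54.9 mm). One small step more, then check.

>>> {"fn": "move_arm", "kwargs": {
  "commands": [
    {"offset": [0, 0, 0.03], "dr": [0, 0, 0], "claw": 0},
    {"offset": [0, 0, 0], "dr": [0, 0, 0], "claw": 0},
    {"offset": [0, 0, 0], "dr": [0, 0, 0], "claw": 0},
    {"offset": [0, 0, 0], "dr": [0, 0, 0], "claw": 0},
    {"offset": [0, 0, 0], "dr": [0, 0, 0], "claw": 0},
    {"offset": [0, 0, 0], "dr": [0, 0, 0], "claw": 0},
    {"offset": [0, 0, 0], "dr": [0, 0, 0], "claw": 0}
  ]
}}

```text
clock: 11.2
eef_pos: [0.5204, 0.1243, 0.1051]
tool_rot: [3.01, 1.564, -3.003]
force: [-11.0, -1.5, 8.3]
opening: -0.001
```

```bash
python3 -c "
from h import *
st()
from plant import camera
cv2.imwrite('pics/scene4.png',cv2.resize(camera('scene')[130:250,90:430],None,fx=2.3,fy=2.3,interpolation=3))
"
```

```text
t 11.2 unit xy mm [-54.8 -30.2] z 0.1051 F unit [-10.96   1.48   8.31]
```

View pics/scene4.png

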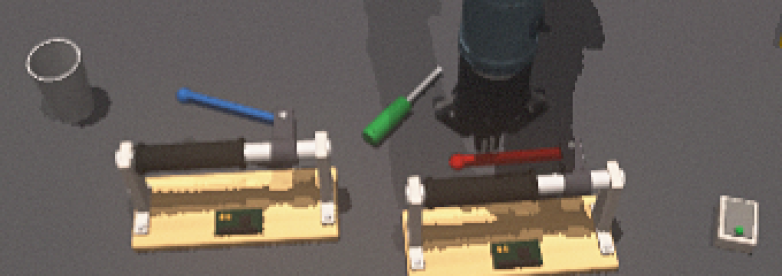

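The red lever is in at its stop, parallel to the bar, with a clear gap. The blue lever is out, and the beaker, driver and box are where they were. Handing in.

```bash
python3 -c "
from h import *
print(robot.close_job()); st()"
```

```text
the job is handed in; nothing more can be done
None
the job is handed in; nothing more can be done
```

I pressed the red lever to its stop twice from outside with the fingers shut, and handed the job in at about 11 s with the second press still held. No verdict was reported.

- **First press:** I held it for just over a second at about 12–15 N. I then backed off about 48 mm; the force fell to about 0, and the picture showed the lever fully out.
- **Second press:** the fingers stalled at the same position, within 0.1 mm of the first press. The hold is about 11 N inward, about 14 N in total.
- **Last picture:** the blade is parallel to its bar and there is a gap to the grip. The blue lever is out, and the beaker, screwdriver and battery box look unmoved. I judged this by eye from the picture and did not measure it.
- **Off plan:** I pressed about 88 mm (first) and 95 mm (second) from the pivot, not 100 mm. There was also a side force of up to 5 N from friction while pressing and about 8 N vertically while holding. No reading I took was near the 40 N limit.

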